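Flip the fed flag of the tank culture

ROBOT

A 6-joint arm with a two-finger parallel gripper is mounted at the origin on the work surface. World frame = base frame: x ahead of the robot, y to its left, z up, the work surface at z = 0. Lengths are in m, angles in rad, forces in N, time in s.
With the tool pointing down it reaches from about 0.35 to 0.975 m from the base axis. Payload 7.1 kg.
Tool frame: the origin (TCP) lies midway between the tips of the shut fingers; the grasp point (between the pads) lies 19 mm behind it; z points along the fingers, y is the direction in which the jaws open and shut (so a half turn about z gives the same grasp; the last joint's range is limited). The gripper opens to 88 mm and grips with 3 to 60 N. Pads are 20 mm wide; open, the fingers measure 115 mm over their backs; the gripper's body (75 mm by 178 mm) begins 61 mm behind the grasp point.
Start: joints at [1.172, 0.423, 1.63, -0, 1.089, -0.019], TCP at [0.232, 0.58, 0.223] pointing down, gripper open.
Joint ranges: [-3, 3], [-0.9, 2.11], [0.09, 2.58], [-1.31, 4.45], [0.11, 2.69], [-2.54, 2.54]. Speed limits (rad/s): [2.39, 2.39, 3.01, 3.14, 3.14, 3.14].

INTERFACE

Orientations are given as a rotation vector (axis times angle).
In Python, from cell import * gives the robot as it stands.
- The arm moves only by the tool step_arm, never from a script. Its arguments are lists of equal length, an entry for each row: "offset": the shift along the tool's x, y, z in m, a list of three; "angular": the turn, a rotation vector about the tool's x, y, z in degrees, a list of three. A call has 1 to 20 rows; each row shifts and turns the commanded pose from where the row before left it, along the tool's axes as they then stand; what a row does not reach is not made up. A row lasts 1/10 s, in which the tool goes at most 50 mm and 8.59 degrees, less where a joint would pass 70% of its speed; a pose out of reach is approached as far as the arm can. A call is refused whole if a number of a shift passes 0.05 or a number of a turn 8.59, either way. A call with a gripper value outside its range is refused whole. "claw" is the closure, from 0 (fully open) to 1 (shut), set as the call begins (left out, the last holds). The fingers move at their own pace and stop on an object; the grip force is fixed at half the most. Time passes only in rows, so rows that do not move let the fingers close. It gives the time, the measured TCP pose, the force and the opening at its end, in the units of the state.
- get_state(): the state, without advancing time (a new reading comes with each control period).
- capture(name): name is "side" or "top"; returns the picture (400x640x3 uint8, blue, green, red); there is no depth.
- camera_model(name): a dict with "mtx" (3x3 intrinsics, pixels), "R" (3x3) and "t" (3): a world point X has camera coordinates R X + t. Camera axes: x right, y down, z forward; pixel columns grow to the right and rows downward; lengths in m; the calibration is good to about 2 mm. A picture is of the moment at which its call begins. camera_model takes no time and is no camera call.
- close_job(): hands the job in, once; it reports no verdict.
The state is a dict: "time_s": time; "joint_pos": joint angles; "qvel": joint speeds; "joint_torque": joint torques, N m; "eef_pos": TCP position; "orientation": TCP orientation; "wrist_force": force on the tool from outside, world axes, zero at the start; "torque": the same for the moment, N m; "gripper_width": finger opening in m.
Only numpy, scipy, OpenCV 4.12 (cv2) and the standard library are available. Lean on these libraries where they do the work, as an engineer would, in place of code of your own. Each camera call takes 0.05 s, during which the arm holds its last target. There are 200 camera calls.

TASK

The culture in the small rectangular tank has just been fed. With your fingertips, flip the white flag on that tank's stand over the top of its pivot to the other side, so that its round-boss face is up and it lies level. Work it gently by touch, without pinching it, and leave the other two flags and the loose things on the bench as they are.

Things in the scene. Friction and masses are not known exactly. Their poses are not given: they have to be found in the camera images.
- tank_stand: fixed stand whose vessel is a small rectangular tank (104 x 89 mm, top 120 mm above the table). Board 225 x 92 x 12 mm. Origin on the table under the flag's pivot; x from flag to vessel (vessel centre at x = 125 mm), y left of that, z up. Two uprights (18 mm along y, outer faces at x = +-25 mm, 34 mm apart) rise to 138 mm and carry the pivot.
- tank_flag (a joint): angle of this stand's white flag. 0: paddle level on the stand's -y side, bar face up; 1.57: straight up; 3.14: level on the +y side, boss face up. Stops at 0 and 3.14; starts at 0 to 0.25. The hinge is stiff (0.03 N m): the flag stays at any angle it is left at, so it must be pressed level. Pressing its tail down raises the paddle.
- tank_hinge (a point): middle of this flag's pivot, 130 mm above the table over the stand's origin; the pivot runs along the stand's x. The flag is one 5 mm plate, 40 g, pivot at mid thickness: paddle 50 mm wide, 30 to 80 mm from the pivot, on a 24 mm wide neck; opposite it a tail to 45 mm from the pivot, 24 mm wide, its last 14 mm 36 mm wide.
- tank_flag_end (a point): middle of the free edge of this stand's paddle, at mid thickness, 80 mm from the pivot. One face of the paddle has a shallow bar, the other a round boss 32 mm across (both white, 1.5 mm high)
- jar_stand: a stand of the same make, same axes and sizes; its vessel is a squat round jar 86 mm across with a wide lid, top 117 mm above the table
- jar_flag (a joint): angle of the jar's flag, same flag and same meaning; starts near 0
- jar_flag_end (a point): middle of the free edge of this stand's paddle, at mid thickness, 80 mm from the pivot
- bottle_stand: a stand of the same make, same axes and sizes; its vessel is a slim round bottle 60 mm across with a narrow neck, top 160 mm above the table
- bottle_flag (a joint): angle of the bottle's flag, same flag and same meaning; it already lies near 3.14
- bottle_flag_end (a point): middle of the free edge of this stand's paddle, at mid thickness, 80 mm from the pivot
- pot_a: loose clear sample pot, 36 mm across, 45 mm high, low between the stands; leave alone; origin under its centre
- pot_b: loose clear sample pot, 36 mm across, 60 mm high, low between the stands; leave alone; origin under its centre
- dropper: loose amber dropper bottle, 30 mm across, 75 mm high, beside a stand; leave alone; origin under its centre
- screwdriver: loose screwdriver lying near the robot; leave alone
- torch: loose dark metal torch, 135 mm long, 38 mm thick, lying near the robot; leave alone

How it is judged:
On the way, in this order (a step that is already met when the one before it is completed fails the run):
1. the tank's flag is raised off its side, past 45 degrees (value of joint tank_flag above 0.8 rad).
2. the tank's flag has gone over the top (value of joint tank_flag above 1.8 rad).
At the end, for the whole second after the job is handed in: the rectangular tank's flag lies on its other side within 10 degrees of level (joint above 2.96 rad) and at rest; the ends of the other two flags are within 15 mm and all loose things within 20 mm of where they started (value of joint tank_flag above 2.96 rad and velocity of joint tank_flag between -0.05 and 0.05 rad/s and distance of each of pot_a, pot_b, dropper, screwdriver, torch from where it was at the start of the episode below 0.02 m and distance of each of jar_flag_end, bottle_flag_end from where it was at the start of the episode below 0.015 m); the robot touches nothing.
It fails at once if another flag is moved by over 15 mm, or a loose thing is moved or lifted by over 20 mm (not (distance of each of pot_a, pot_b, dropper, screwdriver, torch from where it was at the start of the episode below 0.02 m and distance of each of jar_flag_end, bottle_flag_end from where it was at the start of the episode below 0.015 m)).
It fails at once if the tank's flag is pinched or forced (over 35 N from the fingers) (contact force between the fingers and tank_flag above 35 N).
It also fails if it takes over 43 s, if anything falls off the work surface, if the arm or the gripper's body presses on something with over 40 N, if the wrist force passes 120 N, or if a joint passes its speed limit or range.

## Working session

There is one attempt and no reset: what is moved stays moved. The work goes in short steps, Python scripts to look and compute and a tool call to move; the robot and the scene stay as the last step left them, time stands still between calls to the robot, and variables do not carry over. Pictures are saved under pics/ and viewed, about 8 in all and at most 12, crops included, and the job is handed in when it is done.

Besides the shell and the picture viewer there is one more tool, called after "Call:" as name(argument=value, ...) on one line, values as JSON. step_arm: Moves the arm, as the interface text tells. Its arguments: {"type":"object","properties":{"offset":{"type":"array","items":{"type":"array","items":{"type":"number"}}},"angular":{"type":"array","items":{"type":"array","items":{"type":"number"}}},"claw":{"type":"number"}},"required":["offset","angular"]}

```bash
mkdir -p pics; ls
python3 - <<'E'
from cell import *
import cv2
for n in("top","side"):
    cv2.imwrite(f"pics/{n}0.png",capture(n)); m=camera_model(n); print(n,m)
print(get_state())
E
```

```text
pics
top {'mtx': array([[378.87358316,   0.        , 319.54749226],
       [  0.        , 378.87358316, 202.76129504],
       [  0.        ,   0.        ,   1.        ]]), 'R': array([[-0.01110456, -0.99989179,  0.00964888],
       [-0.99533848,  0.01012847, -0.09590997],
       [ 0.09580187, -0.01066894, -0.99534325]]), 't': array([0.0241108 , 0.51933209, 0.99444845])}
side {'mtx': array([[451.15224831,   0.        , 315.9907405 ],
       [  0.        , 451.15224831, 198.71940272],
       [  0.        ,   0.        ,   1.        ]]), 'R': array([[-0.91934644, -0.39339518, -0.00650797],
       [-0.28764672,  0.68331871, -0.67106997],
       [ 0.26844271, -0.61507379, -0.74136546]]), 't': array([0.48067994, 0.19515844, 1.01369642])}
{'time_s': 0.1, 'joint_pos': array([ 1.17200233e+00,  4.23766322e-01,  1.63060180e+00, -5.38561396e-05,
        1.08858956e+00, -1.89778312e-02]), 'qvel': array([-0.00055285, -0.00267626, -0.00404733, -0.0001454 , -0.00040402,
       -0.0011341 ]), 'joint_torque': array([ 5.42126763e-04, -5.45609558e+01, -2.74324447e+01,  6.45414088e-02,
        1.86942599e-02, -4.77972435e-05]), 'eef_pos': array([0.23150266, 0.58000942, 0.22198287]), 'orientation': array([-5.92950815e-01, -3.08488638e+00,  2.11294264e-03]), 'wrist_force': array([-0.04213471,  0.60314984, -0.40821401]), 'torque': array([-0.05646622, -0.00231271, -0.01387113]), 'gripper_width': 0.08782775603266624}
```

View pics/top0.png

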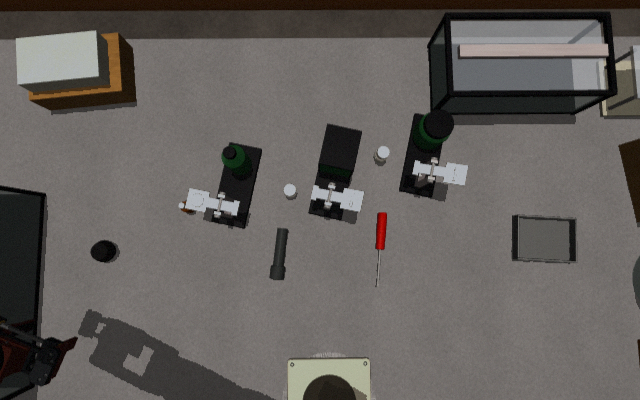

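View pics/side0.png

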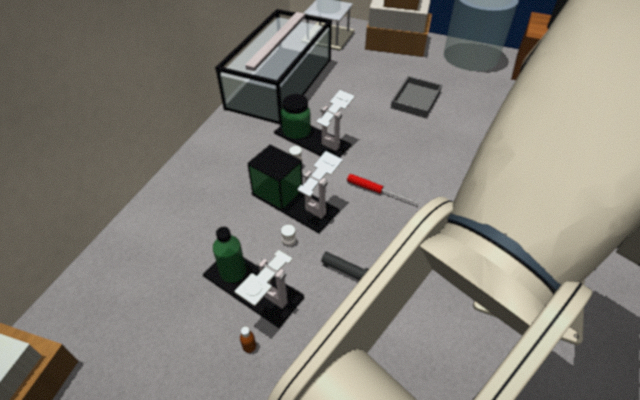

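The top view shows the tank stand in the middle: tank at about (340,150), pivot at about (330,197), and paddle to the right at about (351,199). The bottle stand is at left (its flag points left) and the jar stand at right. The side view agrees. Next I'll enlarge the tank flag.

Run:
```python
import cv2,numpy as np
a=cv2.imread("pics/top0.png")[110:230,270:410]; b=cv2.imread("pics/side0.png")[135:235,240:360]
f=lambda i,s:cv2.resize(i,None,fx=s,fy=s,interpolation=cv2.INTER_CUBIC)
cv2.imwrite("pics/c_top.png",f(a,5)); cv2.imwrite("pics/c_side.png",f(b,6))
```

```text
(no output)
```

View pics/c_top.png

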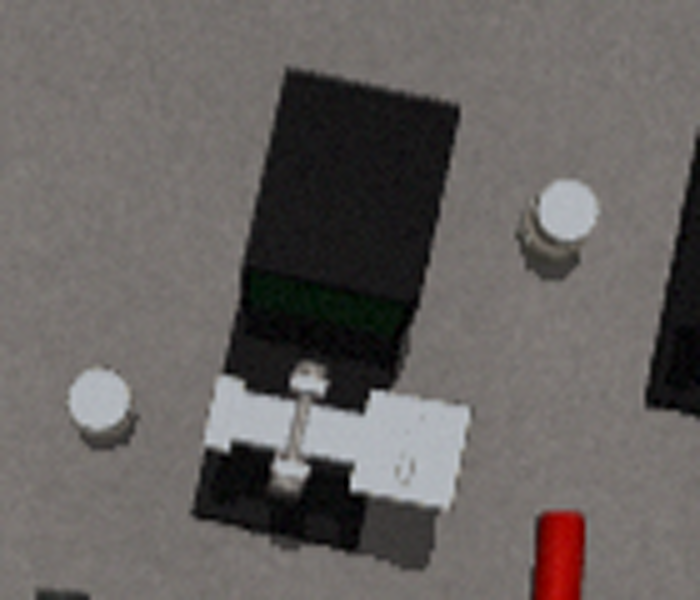

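View pics/c_side.png

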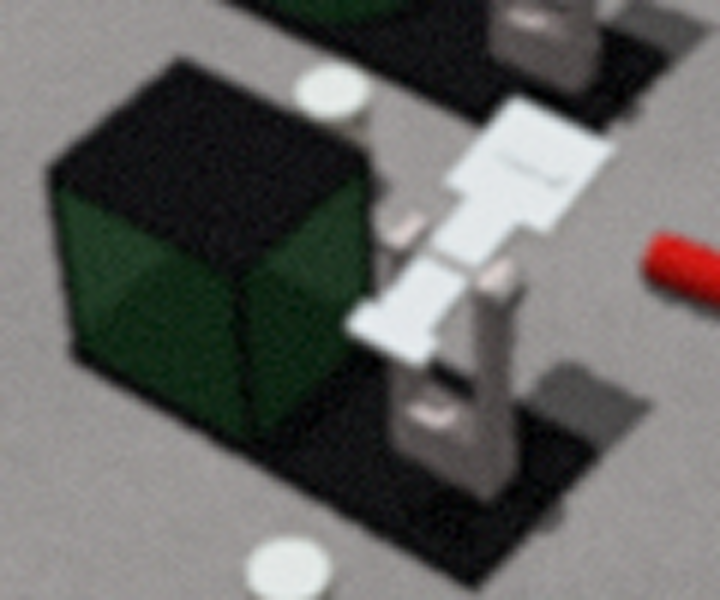

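```bash
cat > h.py <<'E'
import numpy as np
from cell import *
from scipy.spatial.transform import Rotation as Ro
from scipy.optimize import least_squares
def proj(n,X):
    m=camera_model(n); c=np.atleast_2d(X)@m["R"].T+m["t"]; p=c@m["mtx"].T; return p[:,:2]/p[:,2:]
def ray(n,px,z):
    m=camera_model(n); d=m["R"].T@np.linalg.solve(m["mtx"],[*px,1]); o=-m["R"].T@m["t"]; return o+d*(z-o[2])/d[2]
E
python3 - <<'E'
from h import *
T=lambda l:(np.array(l)+.5)/5-.5+[270,110]
S=lambda l:(np.array(l)+.5)/6-.5+[240,135]
tk=[(.177,.0445,.12),(.177,-.0445,.12),(.073,-.0445,.12),(.073,.0445,.12)]
# flag pts (x, r along paddle)
fl=[(.025,.08),(-.025,.08),(.018,-.045),(-.018,-.045)]
tT=T([(287,68),(459,104),(412,305),(244,270)]);fT=T([(468,407),(450,508),(218,376),(208,447)])
tS=S([(181,62),(365,158),(233,270),(50,172)]) # guess order fixed below
fS=S([(518,97),(613,150),(347,322),(428,364)])
def pts(p):
    x,y,w,a=p; R=Ro.from_euler('z',w).as_matrix()
    A=np.array(tk)@R.T+[x,y,0]
    B=np.array([(u,-r*np.cos(a)-.0025*0,.13+r*np.sin(a)+.0025) for u,r in fl])@R.T+[x,y,0]
    return A,B
tS=tS[[3,0,1,2]]
def f(p):
    A,B=pts(p); return np.concatenate([proj("top",A)-tT,proj("top",B)-fT,proj("side",A)-tS,proj("side",B)-fS]).ravel()
r=least_squares(f,[.55,0,-.15,.1],loss='soft_l1'); print(r.x, r.fun.reshape(-1,2).round(1).tolist())
for n,p,z in[("pot_l",T([(100,398)])[0],.045),("pot_l60",T([(100,398)])[0],.06),("pot_r",T([(567,210)])[0],.06)]: print(n,ray(n="top",px=p,z=z))
print("jar paddle end",ray("top",(467,175),.13),"bottle",ray("top",(239,208),.13), ray("top",(187,200),.13))
print(proj("top",[0.232,.58,.223]))
E
```

```text
[ 0.52687043 -0.00408815 -0.22108988  0.19282635] [[-0.7, -0.1], [-0.1, 0.1], [1.0, 0.3], [-0.8, -0.2], [0.9, 0.3], [0.3, 0.6], [-0.2, 0.0], [-1.3, 0.2], [-1.7, -0.6], [-0.4, -1.6], [1.1, -1.6], [0.6, 0.5], [-0.6, 0.2], [0.6, -0.5], [-0.1, 0.4], [-1.1, 0.0]]
pot_l [0.5544448  0.09757923 0.045     ]
pot_l60 [0.55244556 0.09655165 0.06      ]
pot_r [ 0.64993507 -0.14978446  0.06      ]
jar paddle end [ 0.5737687  -0.34051722  0.13      ] bottle [0.49876017 0.21343208 0.13      ] [0.51935335 0.33841388 0.13      ]
[[ 52.27781799 333.88543706]]
```

Stand pose fitted: pivot at (0.527, -0.004), yaw -0.221 rad, flag at about 0.19 rad, residuals about 1 px. The plan is to press the tail down with the shut fingers to raise the flag past 45°, then push the paddle over from the -y side and press it level. First move: shut, rise and turn so that tool x is stand +y and tool y is stand +x.

Call:
step_arm(offset=[[0, 0, -0.007], [0, 0, -0.007], [0, 0, -0.007], [0, 0, -0.007], [0, 0, -0.007], [0, 0, -0.007], [0, 0, -0.007], [0, 0, -0.007], [0, 0, -0.007], [0, 0, 0], [0, 0, 0]], angular=[[0, 0, 8.5], [0, 0, 8.5], [0, 0, 8.5], [0, 0, 8.5], [0, 0, 8.5], [0, 0, 8.5], [0, 0, 8.5], [0, 0, 8.5], [0, 0, 8.5], [0, 0, 4.4], [0, 0, 0]], claw=1)

```text
time_s: 1.2
eef_pos: [0.2316, 0.5803, 0.2855]
orientation: [2.453, 1.962, -0.001]
wrist_force: [0.3, -1.0, 0.2]
gripper_width: 0.0034
```

```bash
cat >> h.py <<'E'
SP=np.array([.5269,-.0041,0]); SR=Ro.from_euler('z',-.2211)
def rel():
    s=get_state(); R=Ro.from_rotvec(s["orientation"]); M=(SR.inv()*R).as_matrix()
    print("t",s["time_s"],"stand mm",(SR.inv().apply(s["eef_pos"]-SP)*1e3).round(1),"w",round(s["gripper_width"],4),"F",np.round(s["wrist_force"],1),"\n",M.round(3),"q",np.round(s["joint_pos"],2))
E
python3 -c "
from h import *
rel()"
```

```text
t 1.2 stand mm [-416.2  505.4  285.5] w 0.0034 F [ 0.3 -1.   0.2] 
 [[ 0.  1. -0.]
 [ 1. -0. -0.]
 [-0. -0. -1.]] q [ 1.17  0.36  1.57 -0.    1.21  1.39]
```

Call:
step_arm(offset=[[-0.031, 0.028, 0], [-0.031, 0.028, 0], [-0.031, 0.028, 0], [-0.031, 0.028, 0], [-0.031, 0.028, 0], [-0.031, 0.028, 0], [-0.031, 0.028, 0], [-0.031, 0.028, 0], [-0.031, 0.028, 0], [-0.031, 0.028, 0], [-0.031, 0.028, 0], [-0.031, 0.028, 0], [-0.031, 0.028, 0], [-0.031, 0.028, 0], [-0.031, 0.024, 0], [0, 0, 0], [0, 0, 0]], angular=[[0, 0, 0], [0, 0, 0], [0, 0, 0], [0, 0, 0], [0, 0, 0], [0, 0, 0], [0, 0, 0], [0, 0, 0], [0, 0, 0], [0, 0, 0], [0, 0, 0], [0, 0, 0], [0, 0, 0], [0, 0, 0], [0, 0, 0], [0, 0, 0], [0, 0, 0]])

```text
time_s: 2.9
eef_pos: [0.5353, 0.035, 0.2851]
orientation: [-2.452, -1.962, 0.001]
wrist_force: [0.4, -0.4, -0.5]
gripper_width: 0.0007
```

```bash
python3 -c "
from h import *
rel()"
```

```text
t 2.9 stand mm [ -0.3  40.  285.1] w 0.0007 F [ 0.4 -0.4 -0.5] 
 [[ 0.     1.    -0.001]
 [ 1.    -0.    -0.   ]
 [-0.    -0.001 -1.   ]] q [0.04 0.22 1.76 0.   1.16 0.26]
```

Call:
step_arm(offset=[[0, 0, 0.03], [0, 0, 0.03], [0, 0, 0.03], [0, 0, 0.03], [0, 0, 0.02], [0, 0, 0.01], [0, 0, 0.004], [0, 0, 0.004], [0, 0, 0.003], [-0.001, 0, 0.003], [-0.001, 0, 0.003], [-0.001, 0, 0.003], [-0.001, 0, 0.003], [-0.001, 0, 0.003], [0, 0, 0]], angular=[[0, 0, 0], [0, 0, 0], [0, 0, 0], [0, 0, 0], [0, 0, 0], [0, 0, 0], [0, 0, 0], [0, 0, 0], [0, 0, 0], [0, 0, 0], [0, 0, 0], [0, 0, 0], [0, 0, 0], [0, 0, 0], [0, 0, 0]])

```text
time_s: 4.4
eef_pos: [0.5343, 0.0305, 0.1092]
orientation: [-2.453, -1.962, 0.001]
wrist_force: [0.5, 0.2, -0.6]
gripper_width: 0.0002
```

Run:
```python
from h import *
import cv2
rel()
a=capture("side")[135:235,240:360]; b=capture("top")[110:230,270:410]
f=lambda i,s:cv2.resize(i,(400,int(400*i.shape[0]/i.shape[1])),interpolation=cv2.INTER_CUBIC)
A,B=f(a,1),f(b,1); h=max(len(A),len(B)); P=lambda i:cv2.copyMakeBorder(i,0,h-len(i),0,0,0)
cv2.imwrite("pics/p1.png",np.hstack([P(A),P(B)]))
```

```text
t 4.4 stand mm [ -0.3  35.4 109.2] w 0.0002 F [ 0.5  0.2 -0.6] 
 [[ 0.     1.    -0.001]
 [ 1.    -0.    -0.   ]
 [-0.    -0.001 -1.   ]] q [ 0.03  0.46  1.9  -0.    0.78  0.26]
```

View pics/p1.png

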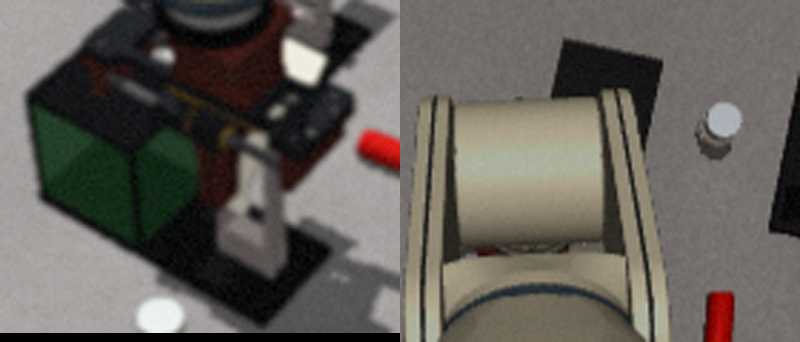

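The side crop shows the fingers on the tail side and the paddle tilted up at about (303,60). There is no notable force, so I'll keep pressing.

Call:
step_arm(offset=[[-0.002, 0, 0.003], [-0.002, 0, 0.003], [-0.001, 0, 0.003], [-0.001, 0, 0.003], [-0.001, 0, 0.002], [0, 0, 0]], angular=[[0, 0, 0], [0, 0, 0], [0, 0, 0], [0, 0, 0], [0, 0, 0], [0, 0, 0]])

```text
time_s: 5.1
eef_pos: [0.5327, 0.0238, 0.0953]
orientation: [-2.453, -1.963, 0.001]
wrist_force: [-0.1, 0.0, 0.3]
gripper_width: 0.0007
```

Call:
step_arm(offset=[[0.01, 0, 0], [0.02, 0, 0], [0.02, 0, -0.02], [0, 0, -0.04], [0, 0, -0.04], [0, 0, -0.04], [0, 0, -0.04], [0, 0, -0.02], [0, 0, 0]], angular=[[0, 0, 0], [0, 0, 0], [0, 0, 0], [0, 0, 0], [0, 0, 0], [0, 0, 0], [0, 0, 0], [0, 0, 0], [0, 0, 0]])

```text
time_s: 6.0
eef_pos: [0.5458, 0.0735, 0.2992]
orientation: [2.45, 1.961, 0.009]
wrist_force: [0.9, -0.1, 0.8]
gripper_width: 0.0004
```

Run:
```python
from h import *
import cv2
rel()
a=capture("side")[115:235,240:370]; b=capture("top")[110:230,270:410]
f=lambda i,s:cv2.resize(i,(400,int(400*i.shape[0]/i.shape[1])),interpolation=cv2.INTER_CUBIC)
A,B=f(a,1),f(b,1); h=max(len(A),len(B)); P=lambda i:cv2.copyMakeBorder(i,0,h-len(i),0,0,0)
cv2.imwrite("pics/p2.png",np.hstack([P(A),P(B)]))
for an in(.6,.8,.9,1,1.1):
  X=SR.apply([(0,-.08*np.cos(an),.13+.08*np.sin(an))])+SP
  print(an,((proj("side",X)-[240,115])*400/130).round())
```

```text
t 6.0 stand mm [  1.4  79.8 299.2] w 0.0004 F [ 0.9 -0.1  0.8] 
 [[-0.001  1.     0.006]
 [ 1.     0.001  0.002]
 [ 0.002  0.006 -1.   ]] q [0.11 0.23 1.72 0.   1.18 0.33]
0.6 [[280. 105.]]
0.8 [[273. 101.]]
0.9 [[268. 100.]]
1 [[263. 100.]]
1.1 [[258. 101.]]
```

View pics/p2.png

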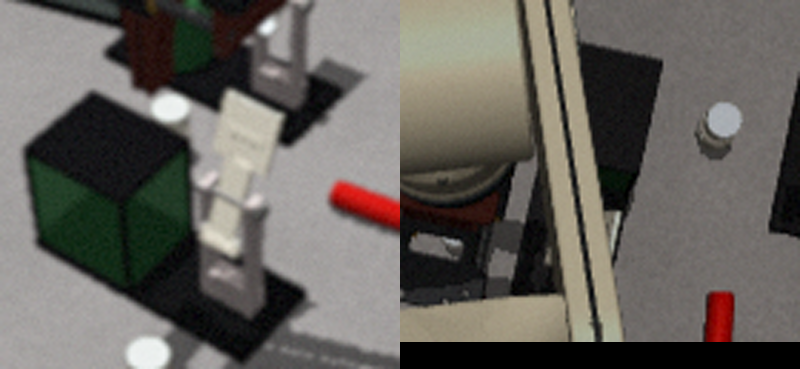

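The flag now stands at about 1.1 rad: its end is at about (256,102) and the prediction for 1.1 was (258,101). Next I'll go over the top to the -y side and descend to z of about 175 mm.

Call:
step_arm(offset=[[-0.03, 0, 0], [-0.03, 0, 0], [-0.03, 0, 0], [-0.03, 0, 0], [-0.03, 0, 0], [-0.02, 0, 0], [0, 0, 0.02], [0, 0, 0.03], [0, 0, 0.03], [0, 0, 0.03], [0, 0, 0.014], [0, 0, 0], [0, 0, 0]], angular=[[0, 0, 0], [0, 0, 0], [0, 0, 0], [0, 0, 0], [0, 0, 0], [0, 0, 0], [0, 0, 0], [0, 0, 0], [0, 0, 0], [0, 0, 0], [0, 0, 0], [0, 0, 0], [0, 0, 0]])

```text
time_s: 7.4
eef_pos: [0.506, -0.0929, 0.1706]
orientation: [-2.451, -1.962, 0.003]
wrist_force: [1.2, 0.2, 0.4]
gripper_width: 0.0006
```

```bash
python3 -c "
from h import *
rel()"
```

```text
t 7.4 stand mm [ -0.9 -91.3 170.6] w 0.0006 F [1.2 0.2 0.4] 
 [[-0.     1.    -0.003]
 [ 1.     0.    -0.   ]
 [-0.    -0.003 -1.   ]] q [-0.2   0.34  1.91  0.    0.9   0.02]
```

Call:
step_arm(offset=[[0.012, 0, 0], [0.012, 0, 0], [0.01, 0, 0], [0.008, 0, 0], [0.006, 0, 0], [0.006, 0, 0], [0.006, 0, 0], [0.006, 0, 0], [0.006, 0, 0], [0.006, 0, 0], [0.006, 0, 0], [0.006, 0, 0], [0.006, 0, 0], [0.005, 0, 0], [0.005, 0, 0], [0, 0, 0]], angular=[[0, 0, 0], [0, 0, 0], [0, 0, 0], [0, 0, 0], [0, 0, 0], [0, 0, 0], [0, 0, 0], [0, 0, 0], [0, 0, 0], [0, 0, 0], [0, 0, 0], [0, 0, 0], [0, 0, 0], [0, 0, 0], [0, 0, 0], [0, 0, 0]])

```text
time_s: 9.0
eef_pos: [0.5301, 0.0109, 0.1717]
orientation: [-2.452, -1.964, -0.0]
wrist_force: [-0.5, -0.2, 0.4]
gripper_width: 0.0004
```

Run:
```python
from h import *
import cv2
rel()
a=capture("side")[95:235,230:390]
cv2.imwrite("pics/p3.png",cv2.resize(a,None,fx=4,fy=4,interpolation=cv2.INTER_CUBIC))
for an in(1.6,1.9,2.1,2.3):
  X=SR.apply([(0,-.08*np.cos(an),.13+.08*np.sin(an))])+SP
  print(an,((proj("side",X)-[230,95])*4).round())
```

```text
t 9.0 stand mm [-1.000e-01  1.530e+01  1.717e+02] w 0.0004 F [-0.5 -0.2  0.4] 
 [[-0.001  1.     0.   ]
 [ 1.     0.001  0.   ]
 [ 0.     0.    -1.   ]] q [-0.    0.35  1.88  0.    0.91  0.22]
1.6 [[335. 237.]]
1.9 [[310. 266.]]
2.1 [[295. 290.]]
2.3 [[281. 316.]]
```

View pics/p3.png

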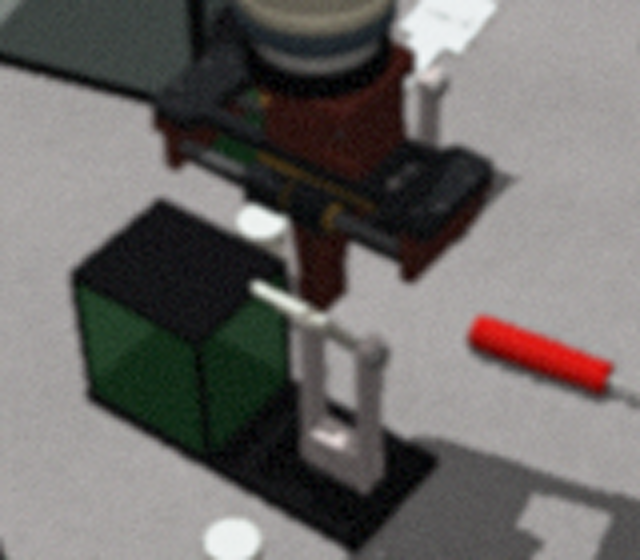

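The paddle is seen nearly edge-on, centred at about (290,305), so the angle is about 2.2 and past the top. Next is the arc down, stopping about 2.5 mm above where the paddle would meet its stop.

Call:
step_arm(offset=[[0.005, 0, 0.0035], [0.005, 0, 0.0035], [0.004, 0, 0.0045], [0.004, 0, 0.0045], [0.003, 0, 0.0045], [0.002, 0, 0.0045], [0.001, 0, 0.0035], [0.001, 0, 0.0035], [0, 0, 0.002], [0, 0, 0.001], [0, 0, 0]], angular=[[0, 0, 0], [0, 0, 0], [0, 0, 0], [0, 0, 0], [0, 0, 0], [0, 0, 0], [0, 0, 0], [0, 0, 0], [0, 0, 0], [0, 0, 0], [0, 0, 0]])

```text
time_s: 10.15
eef_pos: [0.5354, 0.0345, 0.1366]
orientation: [-2.453, -1.963, 0.0]
wrist_force: [-0.2, 0.3, -0.1]
gripper_width: 0.0003
```

```bash
python3 -c "
from h import *
rel()"
```

```text
t 10.15 stand mm [ -0.2  39.6 136.6] w 0.0003 F [-0.2  0.3 -0.1] 
 [[-0.  1. -0.]
 [ 1.  0. -0.]
 [-0. -0. -1.]] q [ 0.04  0.42  1.89 -0.    0.84  0.26]
```

Call:
step_arm(offset=[[0, 0, -0.01], [0, 0, -0.03], [0, 0, -0.04], [0, 0, -0.04], [-0.04, -0.03, -0.02], [-0.04, -0.03, 0], [-0.04, -0.03, 0], [-0.04, -0.03, 0], [-0.04, -0.03, 0], [-0.02, 0, 0], [0, 0, 0]], angular=[[0, 0, 0], [0, 0, 0], [0, 0, 0], [0, 0, 0], [0, 0, 0], [0, 0, 0], [0, 0, 0], [0, 0, 0], [0, 0, 0], [0, 0, 0], [0, 0, 0]])

```text
time_s: 11.25
eef_pos: [0.3428, -0.1465, 0.2763]
orientation: [2.455, 1.957, 0.001]
wrist_force: [1.1, -0.6, 0.2]
gripper_width: 0.0004
```

Run:
```python
from h import *
import cv2
rel()
a=capture("side")[115:255,230:370]; b=capture("top")[110:230,270:410]
cv2.imwrite("pics/top1.png",capture("top"))
f=lambda i,s:cv2.resize(i,(400,int(400*i.shape[0]/i.shape[1])),interpolation=cv2.INTER_CUBIC)
A,B=f(a,1),f(b,1); h=max(len(A),len(B)); P=lambda i:cv2.copyMakeBorder(i,0,h-len(i),0,0,0)
cv2.imwrite("pics/p4.png",np.hstack([P(A),P(B)]))
for an in(2.7,2.9,3.0,3.07,3.14):
  X=SR.apply([(u,-.08*np.cos(an)+.0025*np.sin(an),.13+.08*np.sin(an)-.0025*np.cos(an)) for u in(.025,-.025)])+SP
  print(an,((proj("side",X)-[230,115])*400/140).round(1).tolist(),((proj("top",X)-[270,110])*400/140+[400,0]).round(1).tolist())
```

```text
t 11.25 stand mm [-148.3 -179.3  276.3] w 0.0004 F [ 1.1 -0.6  0.2] 
 [[ 0.004  1.     0.002]
 [ 1.    -0.004 -0.001]
 [-0.001  0.002 -1.   ]] q [-0.44 -0.04  2.09 -0.    1.1  -0.21]
2.7 [[160.4, 191.2], [211.8, 218.5]] [[489.3, 190.5], [476.2, 250.1]]
2.9 [[157.6, 208.1], [208.5, 235.4]] [[484.2, 192.2], [471.3, 250.9]]
3.0 [[157.2, 215.9], [207.8, 243.2]] [[483.1, 193.4], [470.3, 251.6]]
3.07 [[157.3, 221.0], [207.7, 248.3]] [[482.9, 194.4], [470.2, 252.2]]
3.14 [[157.6, 225.8], [207.8, 253.1]] [[483.2, 195.5], [470.5, 252.9]]
```

View pics/p4.png

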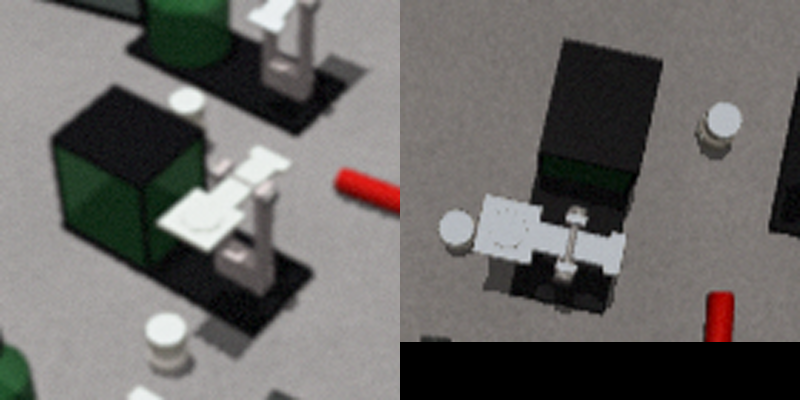

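The boss face is up and the paddle lies on the +y side. Its end corners in the side crop are at about (158,221) and (209,249), which gives about 3.07 rad; the finger height gave about 3.09, and the threshold is 2.96. I'll compare the surroundings with the first picture and then hand in.

Run:
```python
from h import *
import cv2
a=cv2.imread("pics/top0.png");b=capture("top")
for n,(x,y) in dict(pot_l=(290,190),pot_r=(383,152),dropper=(184,207),torch=(279,253),screwdriver=(381,235),jarflag=(440,173),bottleflag=(213,203)).items():
    t=a[y-9:y+9,x-9:x+9]; r=cv2.matchTemplate(b[y-17:y+17,x-17:x+17],t,cv2.TM_CCOEFF_NORMED); _,v,_,l=cv2.minMaxLoc(r); print(n,round(v,2),l[0]-8,l[1]-8)
rel()
```

```text
pot_l 0.83 0 0
pot_r 1.0 0 0
dropper 1.0 0 0
torch 1.0 0 0
screwdriver 1.0 0 0
jarflag 1.0 0 0
bottleflag 1.0 0 0
t 11.45 stand mm [-147.6 -176.8  275.5] w 0.0007 F [ 0.2  0.  -0.4] 
 [[-0.001  1.     0.   ]
 [ 1.     0.001  0.   ]
 [ 0.     0.    -1.   ]] q [-0.43 -0.04  2.09  0.    1.1  -0.21]
```

```bash
python3 -c "
from cell import *
print(close_job())"
```

```text
the job is handed in; nothing more can be done
None
```

The tank's flag is flipped to its other side with the boss face up, and the job was handed in at about 11.5 s of the 43 s. No verdict came back, so the outcome rests on my own checks.

- **How it was done:** with the fingers shut, I pressed the tail down to raise the flag to about 1.1 rad. I then pushed the paddle over the top from the -y side (about 2.2 rad), pressed it nearly level and backed away.
- **Final angle:** the side picture gives about 3.07 rad and the finger height about 3.09 rad, against the required 2.96. I stopped about 2.5 mm short of the stop on purpose, so it is close to level rather than exactly level.
- **Forces:** the wrist force stayed around 1 N at every reading.
- **Surroundings:** matching the first and last top pictures showed no shift for either pot, the dropper, the torch, the screwdriver or the other two flags. The match on the left pot was weaker (0.83, against 1.0 for the rest), most likely because the flipped paddle now lies beside it in that view. No check disagreed.

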